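# Shut down the stirring hotplate

## Robot

A 7-joint arm with a two-finger parallel gripper is mounted at the origin on the work surface. World frame = base frame: x ahead of the robot, y to its left, z up, the work surface at z = 0. Lengths are in mm, angles in rad, forces in N, time in s.
With the tool pointing down it reaches from about 425 to 875 mm from the base axis. Payload 8.4 kg.
Tool frame: the origin (TCP) lies at the centre of the arm's flange, where the gripper is bolted on; the fingertips stand 173 mm ahead of it and the grasp point (between the pads) lies arm.grip_depth ahead of it (arm.grip_depth is the distance from the TCP to the grasp point, in mm); z points along the fingers, y is the line along which they close (so a half turn about z gives the same grasp; the last joint's range is limited). The gripper opens to 85 mm and grips with 20 to 120 N. Pads are 22 mm wide; open, the fingers measure 114 mm over their backs; the gripper's body (76 mm by 85 mm) begins 54 mm behind the grasp point. The pads swing forward as they close: fully open they stand 13 mm farther back than shut.
Start: joints at [1.029, 0.333, 0.04, 1.465, -0.013, 1.343, -0.059], TCP at [278.483, -587.299, 404.708] pointing down, gripper open.
Joint ranges: [-2.58, 2.58], [-0.38, 2.09], [-1.3, 1.39], [0.25, 2.4], [-1.5, 4.64], [0.08, 2.09], [-2.65, 2.65]. Speed limits (rad/s): [2.22, 2.22, 2.79, 2.79, 3.14, 3.14, 3.14].

## Interface

Orientations are given as a unit quaternion [w, x, y, z].
In Python, from cell import arm, cams gives the robot as it stands.
- The arm moves only by the tool drive_tool, never from a script. Its arguments are lists of equal length, an entry for each row: "delta_pos": the shift along the tool's x, y, z in units of 60 mm (1.0 is 60 mm), a list of three; "turn": the turn, a rotation vector about the tool's x, y, z in units of 8 degrees (1.0 is 8 degrees), a list of three; "jaw": the finger opening in mm, from 0 to 85.4. In form: {"delta_pos": [[tx, ty, tz], ...], "turn": [[rx, ry, rz], ...], "jaw": [jaw, ...]}. A call has 1 to 10 rows; each row shifts and turns the commanded pose from where the row before left it, along the tool's axes as they then stand; what a row does not reach is not made up. A row lasts 1/8 s, in which the tool goes at most 62.5 mm and 10.7 degrees, less where a joint would pass 70% of its speed; a pose out of reach is approached as far as the arm can. A call is refused whole if a number of a shift passes 1 or a number of a turn 1, either way. A call with a gripper value outside its range is refused whole. The fingers move at their own pace and stop on an object; "newtons" is the grip in N (left out, the last holds). Time passes only in rows, so rows that do not move let the fingers close. It gives the time, the measured TCP pose, the force, the opening and the grip force at its end, in the units of the state.
- arm.observe(): the state, without advancing time (a new reading comes with each control period).
- cams.get_image(name): name is "scene" or "side" or "wrist"; returns a dict with "color" (400x640x3 uint8, red, green, blue), "range_z" (400x640 float32, mm along the optical axis (not along the pixel's ray), 0 where there is no reading), "fx", "fy", "cx", "cy" (pixels), "rvec" (rotation vector, rad) and "tvec" (3), from world to camera coordinates, as OpenCV has them. Camera axes: x right, y down, z forward; pixel columns grow to the right and rows downward; lengths in mm; the calibration is good to about 2 mm. A picture is of the moment at which its call begins.
- arm.close_job(): hands the job in; it is judged then, once.
The state is a dict: "time_s": time; "qpos": joint angles; "joint_velocities": joint speeds; "joint_efforts": joint torques, N m; "tool_pos": TCP position; "ee_rot": TCP orientation; "ft_force": force on the tool from outside, world axes, zero at the start; "moment": the same for the moment, N m; "opening": opening from 0.0 (shut) to 1.0 (fully open); "finger_force": force on a finger pad.
Only numpy, scipy, OpenCV 4.12 (cv2) and the standard library are available. Lean on these libraries where they do the work, as an engineer would, in place of code of your own. Each camera call takes 0.05 s, during which the arm holds its last target. There are 200 camera calls.

## Task

Shut down the stirring hotplate for the day. First lift the pink-lidded jar off its control deck and set it down upright on the floor of the grey tray, because it stands in the way of the heat knob; then turn the heat knob (red stripe) anticlockwise all the way to its stop, next the stir knob (blue stripe) likewise, and last press the red mains switch off, fully home. Leave everything else standing where it is.

Things in the scene. Friction and masses are not known exactly. Their poses are not given: they have to be found in the camera images.
- hotplate: White stirring hotplate, fixed, 300 (x) by 260 (y) mm, either side of the robot. Origin: centre of underside; x from front to back. Flat control deck at the front, x -150 to -35 mm, 80 mm above the bench; behind it the ceramic plate, top at 105 mm. On the deck (x, y in mm): heat knob axis (-105, -45), stir knob axis (-105, 65), mains switch (-105, -108).
- jar: White specimen jar with a pink lid, 75 mm tall, 44 mm across at its upper part (lid 45 mm across, 18 high), about 70 g. Stands on the deck between the knobs, in the way of the heat knob's nose. Origin: centre of its underside, z up. Grip it from above by its upper part, clear above knobs and plate.
- tray: Grey tray, cut corners, fixed, 240 (x) by 310 (y) mm. Origin: centre of underside. Floor 5 mm above the bench, rim 6 mm thick, 18 mm high. Free floor: x -95 to -25 mm, y -80 to 110 mm in its own frame; bystanders fill the rest. The jar is on the tray when its origin is within 95 mm (x) and 130 mm (y) of the tray's.
- heat (a joint): Angle of the heat knob: black pointer knob, red stripe. 0 = off, the anticlockwise stop (nose 150 degrees anticlockwise of hotplate +x); grows clockwise from above to 5.24. Starts between 1.8 and 2.6; stays where left (friction 0.05 N m). Blade 60 mm long (nose 40 from axis), 13 wide, 7 to 34 mm above the deck, on a skirt 42 mm across, 8 high; push the flat of the blade or grip across it.
- heat_axis (a point): Point on the turning axis (vertical) of the heat knob, at the top of its blade, 34 mm above the deck.
- heat_nose (a point): End of the heat knob's pointer nose, 40 mm from the axis, at the top of its blade.
- stir (a joint): Angle of the stir knob: black pointer knob, blue stripe. 0 = off, the anticlockwise stop (nose 150 degrees anticlockwise of hotplate +x); grows clockwise from above to 5.24. Starts between 1.2 and 2.6; stays where left (friction 0.05 N m). Blade 60 mm long (nose 40 from axis), 13 wide, 7 to 34 mm above the deck, on a skirt 42 mm across, 8 high; push the flat of the blade or grip across it.
- stir_axis (a point): Point on the turning axis (vertical) of the stir knob, at the top of its blade, 34 mm above the deck.
- stir_nose (a point): End of the stir knob's pointer nose, 40 mm from the axis, at the top of its blade.
- mains (a joint): Red rocker switch, 42 (hotplate x) by 26 mm, in a black bezel 50 by 36 mm that stands 5 mm above the deck. 0 = on, with its half nearest the hotplate's front raised; 0.40 rad = off, with that half pressed down level. It stays where it is left; about 3 to 5 N on the raised half moves it.
- mains_off (a point): Point to press: middle of the raised half of the mains switch (white dot), on its surface, about 14 mm above the deck; pressing sinks it by about 5 mm.
- block: Green metal block with vials, 120 by 90 by 28 mm, 0.8 kg, lying on the ceramic plate. Bystander: leave it where it stands. Origin at the centre of its underside, z up.
- jar_yellow: Yellow specimen jar with a white lid, 45 mm across, 75 mm tall, on the tray. Bystander: leave it where it stands. Origin at the centre of its underside, z up.
- jar_grey: Light grey specimen jar with a green lid, 45 mm across, 75 mm tall, on the tray. Bystander: leave it where it stands. Origin at the centre of its underside, z up.
- dropper: Amber dropper bottle with a red top, 36 mm across, 97 mm tall, on the tray. Bystander: leave it where it stands. Origin at the centre of its underside, z up.
- syringe: White syringe, 130 mm long, 36 mm wide and 22 mm high, lying on the tray. Bystander: leave it where it stands. Origin at the centre of its underside, z up.
- beaker: Clear plastic beaker, 108 mm across, 140 mm tall, on the bench beyond. Bystander: leave it where it stands. Origin at the centre of its underside, z up.
Not all that is in view belongs to the job. What is shaped like the jar but black is not meant.

How it is judged:
By the outcome, as a careful person would: the job done as asked, in the order asked, and still so for the second after the job is handed in, with the robot touching nothing.
It also fails if it takes over 72 s, if anything falls off the work surface, if the arm or the gripper's body presses on something with over 40 N, if the wrist force passes 120 N, or if a joint passes its speed limit or range.

## Working session

There is one attempt and no reset: what is moved stays moved. The work goes in short steps, Python scripts to look and compute and a tool call to move; the robot and the scene stay as the last step left them, time stands still between calls to the robot, and variables do not carry over. Pictures are saved under pics/ and viewed, at most 10 in all, crops included, and the job is handed in when it is done.

Besides the shell and the picture viewer there is one more tool, called in YAML: its name, and indented under it one key for each argument. drive_tool: Moves the arm, as the interface text tells. Its arguments: {"type":"object","properties":{"delta_pos":{"type":"array","items":{"type":"array","items":{"type":"number"}}},"turn":{"type":"array","items":{"type":"array","items":{"type":"number"}}},"jaw":{"type":"array","items":{"type":"number"}},"newtons":{"type":"number"}},"required":["delta_pos","turn","jaw"]}

```bash
mkdir -p pics; ls; cat > h.py <<'E'
import numpy as np, cv2
from cell import arm, cams
def get(n):
    im=cams.get_image(n); im['R']=cv2.Rodrigues(np.array(im['rvec'],float))[0]; im['t']=np.array(im['tvec'],float).ravel(); return im
def save(im,fn): cv2.imwrite('pics/'+fn,im['color'][:,:,::-1])
def ray(im,u,v):
    d=im['R'].T@np.array([(u-im['cx'])/im['fx'],(v-im['cy'])/im['fy'],1.0]); return -im['R'].T@im['t'],d
def onplane(im,u,v,z):
    o,d=ray(im,u,v); return o+d*(z-o[2])/d[2]
def pts(im):
    h,w=im['range_z'].shape; u,v=np.meshgrid(np.arange(w),np.arange(h)); Z=im['range_z']
    P=np.stack([(u-im['cx'])/im['fx']*Z,(v-im['cy'])/im['fy']*Z,Z],-1)
    W=(P-im['t'])@im['R']; W[Z<=0]=np.nan; return W
def proj(im,p):
    c=im['R']@np.asarray(p,float)+im['t']; return im['fx']*c[0]/c[2]+im['cx'],im['fy']*c[1]/c[2]+im['cy']
E
python3 - <<'E'
from h import *
s=arm.observe(); print(s, arm.grip_depth)
for n in ['scene','side']:
    im=get(n); save(im,n+'0.png'); print(n,-im['R'].T@im['t'],im['R'][2])
E
```

```text
pics
{'time_s': 0.0, 'qpos': array([ 1.02880273,  0.33391983,  0.03986622,  1.46632613, -0.01342887,
        1.34332834, -0.05848099]), 'joint_velocities': array([ 5.63677601e-04,  9.44705765e-05,  6.21022498e-05, -5.74960712e-04,
       -1.88549577e-03,  5.78770757e-04,  8.41537748e-04]), 'joint_efforts': array([-4.96539906e-04, -6.58551407e+01,  1.36527155e+00, -4.05562878e+01,
        1.68009137e-02,  1.25196498e-02,  3.79440871e-05]), 'tool_pos': array([ 278.41674308, -587.13589065,  403.78830348]), 'ee_rot': array([-8.26497124e-04,  9.75591130e-01,  2.19593287e-01, -2.29909581e-04]), 'ft_force': array([-0.78379822,  1.17672355, -0.868749  ]), 'moment': array([ 0.05098601, -0.02977777, -0.0046046 ]), 'finger_force': 0.0, 'opening': 1.001513697011132} 154.70000000000002
scene [ 833.14464289 -552.22920958 1105.92389804] [-0.24673086  0.43855713 -0.864171  ]
side [119.71370342 523.90101664 768.28652396] [ 0.44135724 -0.59656502 -0.67030886]
```

View pics/scene0.png

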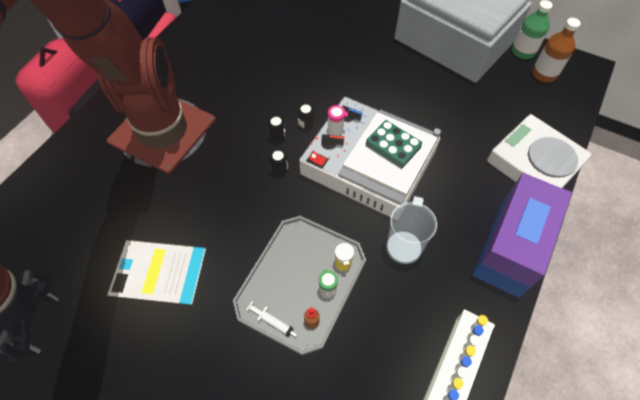

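View pics/side0.png

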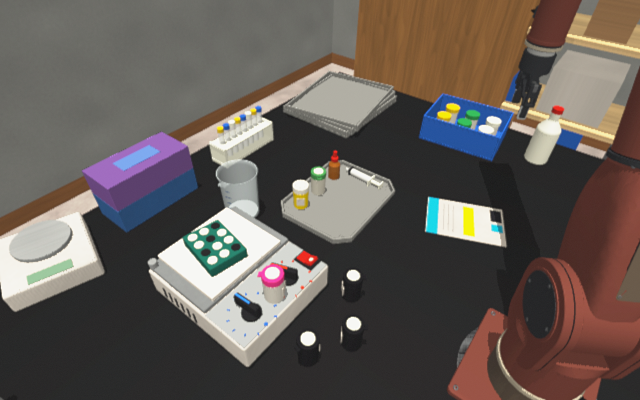

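The scene view shows the hotplate around (370,155), the pink jar at (336,115), the red switch at (318,158), the tray at (300,285) with its bystanders, and three black jars in front of the deck. The side view shows the blue-stripe knob at (248,305), the jar lid at (272,275), the heat knob behind it at (290,272) and the switch at (307,259).

```bash
cat > m.py <<'E'
from h import *
for n in ['scene','side']:
    im=get(n); W=pts(im); c=im['color']; hsv=cv2.cvtColor(c,cv2.COLOR_RGB2HSV).astype(int); H,S,V=hsv[...,0],hsv[...,1],hsv[...,2]
    np.savez('pics/'+n+'.npz',W=W,c=c)
    reg=(W[...,0]>300)&(W[...,0]<1000)
    def rep(name,m):
        m=m&reg; k,lab,st,ce=cv2.connectedComponentsWithStats(m.astype(np.uint8))
        for i in range(1,k):
            if st[i,4]<12: continue
            p=W[lab==i]; print(n,name,st[i,4],ce[i].round(1),'mean',np.nanmean(p,0).round(1),'zmax',np.nanpercentile(p[:,2],97).round(1))
    rep('pink',(H>155)&(H<173)&(S>120)&(V>120))
    rep('red',((H<6)|(H>174))&(S>150)&(V>110)&(W[...,2]<130)&(W[...,2]>60))
    rep('blue',(H>98)&(H<118)&(S>140)&(V>90)&(W[...,2]<125)&(W[...,2]>60))
    for name,m in [('hot',(W[...,2]>76)&(W[...,2]<110)&(V>110)&(S<60)),('tray',(W[...,2]>2)&(W[...,2]<26)&(S<50)&(V>60)&(V<200))]:
        m=(m&reg).astype(np.uint8); k,lab,st,ce=cv2.connectedComponentsWithStats(m)
        for i in np.argsort(-st[1:,4])[:3]+1:
            p=W[lab==i]; r=cv2.minAreaRect(p[:,:2].astype(np.float32)); print(n,name,st[i,4],ce[i].round(),np.array(r[0]).round(1),np.array(r[1]).round(1),round(r[2],1),'z',np.nanpercentile(p[:,2],[5,50,95]).round(1))
E
python3 m.py
```

```text
scene pink 155 [337.  113.9] mean [476.2 201.7 139.1] zmax 158.5
scene red 23 [336.  136.9] mean [502.1 148.8 115.4] zmax 117.8
scene red 109 [318.  159.4] mean [487.1  77.8  90.3] zmax 97.0
scene red 74 [311.1 312.7] mean [ 671.5 -287.9   87.2] zmax 102.2
scene blue 17 [354.5 110.9] mean [504.8 252.7 115.3] zmax 119.6
scene blue 35 [487.7 269.2] mean [980.8   9.9  65.6] zmax 70.2
scene blue 23 [476.4 329.2] mean [ 995.3 -161.   123.6] zmax 124.7
scene blue 26 [464.7 360.7] mean [ 996.1 -233.1  123.1] zmax 124.7
scene blue 31 [451.8 394.1] mean [ 995.9 -305.1  123.5] zmax 124.8
scene hot 6127 [372. 155.] [589.3 184.2] [262.8 299.5] 89.3 z [ 78.7  94.  107.9]
scene hot 257 [344. 252.] [ 666. -120.] [42.4 43.2] 66.1 z [77.6 80.5 83.9]
scene hot 217 [404. 246.] [785.1 -37. ] [86.3 28.3] 4.4 z [ 77.3  93.5 108. ]
scene tray 9770 [297. 284.] [ 594.1 -205.1] [249.5 321.9] 1.8 z [ 2.8  6.  18.4]
scene tray 560 [446.  58.] [661.2 694.3] [397.1 192.2] 25.2 z [ 4.5 15.5 25. ]
scene tray 324 [441. 359.] [ 962.3 -213.2] [ 17.7 204.9] 0.1 z [ 2.6 11.2 15.6]
side pink 279 [271.7 276.9] mean [471.6
[... 383 characters left out ...]
3.9 -230.2  120.2] zmax 123.8
side blue 21 [226.  126.7] mean [ 994.  -159.3  119.3] zmax 124.4
side blue 370 [152.2 193.8] mean [961.  143.6  66.8] zmax 74.0
side blue 51 [242.2 298.3] mean [502.1 251.8 115.7] zmax 117.3
side hot 9701 [234. 277.] [586.5 185.3] [259.4 297.8] 89.4 z [ 79.6  92.5 107.6]
side hot 354 [240. 127.] [ 993.5 -220. ] [182.8  12.9] 90.0 z [ 78.2  92.5 107.5]
side hot 339 [240. 194.] [756.9  18.2] [93.8 37.9] 48.5 z [ 78.3  94.1 108.6]
side tray 4990 [340. 204.] [ 605.3 -221.8] [259.4 335.3] 2.0 z [ 4.   6.8 19.1]
side tray 710 [ 58. 289.] [915.2 442.2] [199.9  58.6] 82.2 z [ 3.6 15.4 25.1]
side tray 507 [251. 146.] [ 979.5 -246.9] [224.8  41.1] 89.4 z [ 3.6 13.5 23.4]
```

drive_tool:
  delta_pos:
    - [0, 0, 0]
    - [0, 0, 0]
    - [0, 0, 0]
    - [0, 0, 0]
    - [0, 0, 0]
    - [0, 0, 0]
    - [0, 0, 0]
    - [0, 0, 0]
    - [0, 0, 0]
  turn:
    - [0, 0, -1]
    - [0, 0, -1]
    - [0, 0, -1]
    - [0, 0, -1]
    - [0, 0, -1]
    - [0, 0, -1]
    - [0, 0, -1]
    - [0, 0, -1]
    - [0, 0, -0.08]
  jaw: [85, 85, 85, 85, 85, 85, 85, 85, 85]

```text
time_s: 1.32
tool_pos: [278.4, -587.3, 404.5]
ee_rot: [-0.0, 0.707, 0.707, 0.0]
ft_force: [-0.4, -0.8, 0.4]
opening: 0.993
finger_force: 0.0
```

```bash
cat >> h.py <<'E'
from scipy.spatial.transform import Rotation as Ro
def plan(x,y,z,ydeg=None):
    "units to go in tool axes; ydeg = wanted world direction of tool y"
    s=arm.observe(); q=s['ee_rot']; R=Ro.from_quat([q[1],q[2],q[3],q[0]])
    d=R.inv().apply(np.array([x,y,z])-s['tool_pos'])/60
    M=R.as_matrix(); yd=np.degrees(np.arctan2(M[1,1],M[0,1]))
    print('t',round(s['time_s'],2),'pos',s['tool_pos'].round(1),'ydir',yd.round(2),'zax',M[:,2].round(3),'F',s['ft_force'].round(1),'open',round(s['opening']*85.4,1),'q',s['qpos'].round(2))
    print('shift units',d.round(2), 'turn z units', None if ydeg is None else round(-((ydeg-yd+180)%360-180)/8,2))
E
python3 - <<'E'
from h import *
plan(534,-190,404,0)
for n in ['scene','side']:
    f=np.load('pics/'+n+'.npz'); W=f['W'];c=f['c']
    hsv=cv2.cvtColor(c,cv2.COLOR_RGB2HSV).astype(int);H,S,V=hsv[...,0],hsv[...,1],hsv[...,2]
    near=np.hypot(W[...,0]-473,W[...,1]-198)<40
    p=W[near&(W[...,2]>150)]; print(n,'lid top',len(p),cv2.minEnclosingCircle(p[:,:2].astype(np.float32)),np.median(p[:,2]))
    for nm,a in [('heat',(482.5,141)),('stir',(483.7,251))]:
        m=(np.hypot(W[...,0]-a[0],W[...,1]-a[1])<43)&(W[...,2]>107)&(W[...,2]<119)&~((H>150)&(H<173))&(np.hypot(W[...,0]-473,W[...,1]-198)>26)
        p=W[m]; r=cv2.minAreaRect(p[:,:2].astype(np.float32)); print(n,nm,len(p),p.mean(0).round(1),np.round(r[0],1),np.round(r[1],1),r[2], np.median(p[:,2]))
    b=W[(W[...,0]>560)&(W[...,0]<720)&(W[...,1]>80)&(W[...,1]<290)&(W[...,2]>118)&(W[...,2]<170)]; print('block',np.nanpercentile(b,[1,99],axis=0).round(0))
    # tray rim
    t=W[(W[...,2]>13)&(W[...,2]<22)&(W[...,0]>440)&(W[...,0]<730)&(W[...,1]>-380)&(W[...,1]<-30)&(S<50)&(V>60)]; print('rim',np.nanpercentile(t,[1,99],axis=0).round(0))
E
```

```text
t 1.32 pos [ 278.4 -587.3  404.5] ydir -0.01 zax [-0.  0. -1.] F [-0.4 -0.8  0.4] open 84.8 q [ 1.15  0.34 -0.12  1.46  0.04  1.35  1.03]
shift units [6.62 4.26 0.01] turn z units -0.0
scene lid top 193 ((481.3437805175781, 194.04734802246094), 25.61870765686035) 155.7275937367852
scene heat 124 [493.7 147.  113.5] [489.3 155.9] [58.1 41.7] 28.724531173706055 114.28931286121248
scene stir 81 [502.  251.3 113.5] [497.1 251.8] [16.9 58.1] 87.82247161865234 114.14565747323198
block [[583. 146. 119.]
 [708. 245. 139.]]
rim [[ 476. -366.   13.]
 [ 719.  -55.   22.]]
side lid top 374 ((478.0884704589844, 193.87741088867188), 24.867908477783203) 156.08339050751215
side heat 118 [482.5 142.3 114.2] [485.5 143.1] [39.5 63.3] 71.44416809082031 114.6074987922218
side stir 204 [492.6 252.2 114. ] [493.3 250.8] [60.5 14.1] 4.367669582366943 114.76142584403574
block [[579. 150. 119.]
 [703. 249. 138.]]
rim [[ 474. -368.   13.]
 [ 717.  -56.   22.]]
```

drive_tool:
  delta_pos:
    - [0.8, 0.5, 0]
    - [0.8, 0.5, 0]
    - [0.8, 0.5, 0]
    - [0.8, 0.5, 0]
    - [0.8, 0.5, 0]
    - [0.8, 0.5, 0]
    - [0.8, 0.5, 0]
    - [0.8, 0.5, 0]
    - [0.22, 0.26, 0]
  turn:
    - [0, 0, 0]
    - [0, 0, 0]
    - [0, 0, 0]
    - [0, 0, 0]
    - [0, 0, 0]
    - [0, 0, 0]
    - [0, 0, 0]
    - [0, 0, 0]
    - [0, 0, 0]
  jaw: [85, 85, 85, 85, 85, 85, 85, 85, 85]

```text
time_s: 2.45
tool_pos: [535.5, -185.9, 405.0]
ee_rot: [-0.0, 0.706, 0.708, 0.001]
ft_force: [1.0, 0.1, 0.2]
opening: 0.994
finger_force: 0.0
```

drive_tool:
  delta_pos:
    - [0.8, -0.1, 0]
    - [0.8, -0.1, 0]
    - [0.8, -0.1, 0]
    - [0.8, -0.1, 0]
    - [0.8, -0.1, 0]
    - [0.8, -0.1, 0]
    - [0.8, -0.1, 0]
    - [0.6, -0.1, 0]
    - [0.2, -0.12, 0]
    - [0, 0, 0]
  turn:
    - [0, 0, 0]
    - [0, 0, 0]
    - [0, 0, 0]
    - [0, 0, 0]
    - [0, 0, 0]
    - [0, 0, 0]
    - [0, 0, 0]
    - [0, 0, 0]
    - [0, 0, 0]
    - [0, 0, 0]
  jaw: [85, 85, 85, 85, 85, 85, 85, 85, 85, 85]

```text
time_s: 3.7
tool_pos: [478.4, 194.2, 404.7]
ee_rot: [0.0, 0.707, 0.707, -0.0]
ft_force: [1.0, -0.8, -1.1]
opening: 0.992
finger_force: 0.0
```

```bash
python3 - <<'E'
from h import *
plan(479,194,404,0)
im=get('wrist'); save(im,'w1.png'); W=pts(im); np.savez('pics/w1.npz',W=W,c=im['color'])
print(-im['R'].T@im['t'],im['R'][2])
c=im['color'];hsv=cv2.cvtColor(c,cv2.COLOR_RGB2HSV).astype(int);H,S,V=hsv[...,0],hsv[...,1],hsv[...,2]
p=W[(np.hypot(W[...,0]-478,W[...,1]-195)<45)&(W[...,2]>150)&(W[...,2]<165)]
if len(p): print('lid',len(p),cv2.minEnclosingCircle(p[:,:2].astype(np.float32)),np.median(p[:,2]),p.mean(0))
E
```

```text
t 3.7 pos [478.4 194.2 404.7] ydir -0.01 zax [-0. -0. -1.] F [ 1.  -0.8 -1.1] open 84.7 q [ 0.22  0.12 -0.74  1.76  0.08  1.3  -0.54]
shift units [-0.    0.01  0.01] turn z units -0.0
[477.71861535 268.18800173 374.77773223] [-0.00105404 -0.2912546  -0.956645  ]
lid 2966 ((476.0063171386719, 194.13681030273438), 22.446434020996094) 156.00349264481838 [475.95520607 195.19744192 155.92637467]
```

View pics/w1.png

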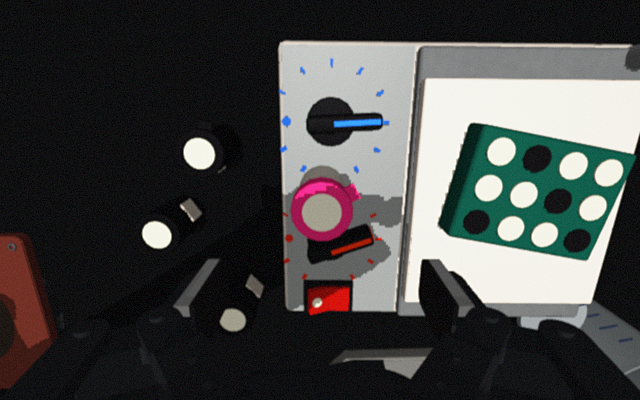

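The wrist view shows the lid at (321,211), the stir knob pointing +x at (345,122), the heat knob pointing about 20° up at (345,245), and the switch at (328,298) with its white dot at (317,302). All three views put the lid top at 156 mm. The wrist's jar centre is (476,194).

drive_tool:
  delta_pos:
    - [0, -0.04, 0.5]
    - [0, 0, 0.5]
    - [0, 0, 0.5]
    - [0, 0, 0.33]
    - [0, 0, 0]
    - [0, 0, 0]
    - [0, 0, 0]
    - [0, 0, 0]
    - [0, 0, 0]
    - [0, 0, 0]
  turn:
    - [0, 0, 0]
    - [0, 0, 0]
    - [0, 0, 0]
    - [0, 0, 0]
    - [0, 0, 0]
    - [0, 0, 0]
    - [0, 0, 0]
    - [0, 0, 0]
    - [0, 0, 0]
    - [0, 0, 0]
  jaw: [85, 85, 85, 85, 85, 40, 40, 40, 40, 40]
  newtons: 30

```text
time_s: 5.0
tool_pos: [476.7, 194.0, 296.0]
ee_rot: [0.001, 0.707, 0.707, 0.001]
ft_force: [-1.4, -1.9, 6.6]
opening: 0.516
finger_force: 30.0
```

```bash
python3 - <<'E'
from h import *
plan(476,194,404,0); print(arm.observe()['finger_force'])
f=np.load('pics/w1.npz'); W=f['W'];c=f['c']
hsv=cv2.cvtColor(c,cv2.COLOR_RGB2HSV).astype(int);H,S,V=hsv[...,0],hsv[...,1],hsv[...,2]
for nm,a in [('heat',(482.5,141)),('stir',(483.7,251))]:
    m=(np.hypot(W[...,0]-a[0],W[...,1]-a[1])<46)&(W[...,2]>108)&(W[...,2]<119)&(np.hypot(W[...,0]-476,W[...,1]-194)>26)
    p=W[m]; r=cv2.minAreaRect(p[:,:2].astype(np.float32)); q=p[:,:2]-p[:,:2].mean(0); w,v=np.linalg.eigh(q.T@q); d=v[:,1]*np.sign(v[0,1])
    t=q@d; print(nm,len(p),np.round(r[0],1),np.round(r[1],1),round(r[2],1),'dir',np.degrees(np.arctan2(d[1],d[0])).round(1),'ends',(p[:,:2].mean(0)+d*t.min()).round(1),(p[:,:2].mean(0)+d*t.max()).round(1),np.median(p[:,2]).round(1))
m=((H<6)|(H>174))&(S>150)&(V>100)&(np.hypot(W[...,0]-483,W[...,1]-78)<35)&(W[...,2]<105)
p=W[m]; print('switch',p.mean(0).round(1),np.percentile(p,[1,99],axis=0).round(1))
k=W[(W[...,2]>50)&(W[...,2]<110)&(W[...,0]<432)&(W[...,0]>300)&(V>100)&(S<60)]; k=k[~np.isnan(k[:,0])]
print(np.unique((k/15).round(),axis=0,return_counts=True)[0][:,:3]*15 if len(k)<5000 else len(k))
d=W[(W[...,2]>76)&(W[...,2]<83)&(W[...,0]>420)&(W[...,0]<560)&(W[...,1]>20)&(W[...,1]<330)]; print('deck',np.nanpercentile(d,[.5,99.5],axis=0).round(1))
E
```

```text
t 5.0 pos [476.7 194.  296. ] ydir 0.0 zax [ 0.002 -0.    -1.   ] F [-1.4 -1.9  6.6] open 44.1 q [ 0.19  0.22 -0.73  1.89  0.17  1.09 -0.61]
shift units [-0.   -0.01 -1.8 ] turn z units 0.0
30.02528876066208
heat 1042 [492.  146.2] [60.5 13.4] 20.2 dir 20.0 ends [463.1 137.1] [519.9 157.8] 114.6
stir 1310 [493.6 252.7] [60.4 13.1] 2.8 dir 2.9 ends [463.4 251.4] [523.7 254.5] 114.7
switch [483.9  80.7  90.7] [[458.8  66.6  81.7]
 [505.1 101.4  97.1]]
[[300. 135.  75.]
 [300. 150.  75.]
 [315. 135.  75.]
 [315. 150.  75.]
 [315. 165.  75.]
 [330. 135.  75.]
 [330. 150.  75.]
 [345. 210.  75.]
 [345. 225.  75.]
 [360.  45.  75.]
 [360. 210.  75.]
 [360. 225.  75.]
 [360. 240.  75.]
 [375.  30.  75.]
 [375.  45.  75.]
 [375.  60.  75.]
 [375. 210.  75.]
 [375. 225.  75.]
 [375. 240.  75.]
 [390.  30.  75.]
 [390.  45.  75.]
 [390.  60.  75.]]
deck [[438.7  62.7  77. ]
 [553.6 315.3  82.9]]
```

drive_tool:
  delta_pos:
    - [0, 0, -0.3]
    - [0, 0, -0.6]
    - [0, 0, -0.6]
    - [-0.3, 0, -0.3]
    - [-0.6, 0.1, 0]
    - [-0.7, 0.1, 0]
    - [-0.7, 0.1, 0]
    - [-0.7, 0.1, 0]
    - [-0.7, 0.1, 0]
    - [-0.7, 0.1, 0]
  turn:
    - [0, 0, 0]
    - [0, 0, 0]
    - [0, 0, 0]
    - [0, 0, 0]
    - [0, 0, 0]
    - [0, 0, 0]
    - [0, 0, 0]
    - [0, 0, 0]
    - [0, 0, 0]
    - [0, 0, 0]
  jaw: [40, 40, 40, 40, 40, 40, 40, 40, 40, 40]

```text
time_s: 6.25
tool_pos: [512.3, -71.2, 404.2]
ee_rot: [0.0, 0.707, 0.707, 0.0]
ft_force: [0.9, -0.2, -0.7]
opening: 0.512
finger_force: 30.8
```

drive_tool:
  delta_pos:
    - [-0.7, 0.1, 0]
    - [-0.6, 0.1, 0]
    - [-0.4, 0.1, 0]
    - [-0.3, 0.1, 0]
    - [0, 0, 0.5]
    - [0, 0, 0.7]
    - [0, 0, 0.7]
    - [0, 0, 0.5]
    - [0, 0, 0.3]
    - [0, 0, 0]
  turn:
    - [0, 0, 0]
    - [0, 0, 0]
    - [0, 0, 0]
    - [0, 0, 0]
    - [0, 0, 0]
    - [0, 0, 0]
    - [0, 0, 0]
    - [0, 0, 0]
    - [0, 0, 0]
    - [0, 0, 0]
  jaw: [40, 40, 40, 40, 40, 40, 40, 40, 40, 40]

```text
time_s: 7.5
tool_pos: [536.4, -189.6, 240.2]
ee_rot: [-0.001, 0.707, 0.707, -0.0]
ft_force: [-0.8, -0.8, -0.5]
opening: 0.516
finger_force: 30.8
```

```bash
python3 - <<'E'
from h import *
plan(536,-190,221,0); print(arm.observe()['finger_force'])
im=get('side'); save(im,'s2.png')
E
```

```text
t 7.5 pos [ 536.4 -189.6  240.2] ydir 0.05 zax [-0.002  0.001 -1.   ] F [-0.8 -0.8 -0.5] open 44.1 q [ 0.61  0.35 -0.41  1.83  0.16  1.    0.13]
shift units [-0.01 -0.01  0.32] turn z units 0.01
30.848329067230225
```

View pics/s2.png

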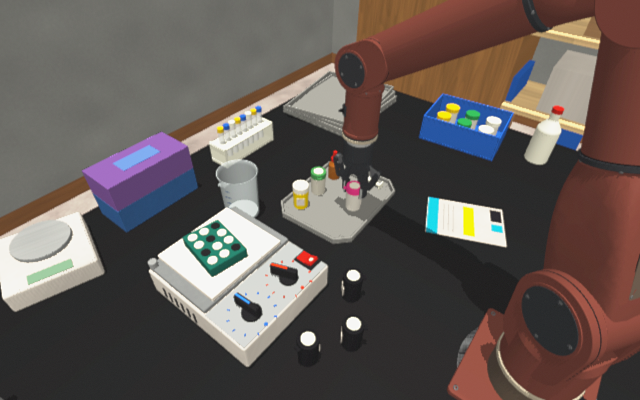

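The jar hangs upright over the tray's free floor at (353,195), clear of the bystander jars; both knobs on the deck are now free.

drive_tool:
  delta_pos:
    - [0, 0, 0.15]
    - [0, 0, 0.1]
    - [0, 0, 0.04]
    - [0, 0, 0.01]
    - [0, 0, 0]
  turn:
    - [0, 0, 0]
    - [0, 0, 0]
    - [0, 0, 0]
    - [0, 0, 0]
    - [0, 0, 0]
  jaw: [40, 40, 40, 40, 40]

```text
time_s: 8.18
tool_pos: [536.5, -190.1, 223.1]
ee_rot: [0.0, 0.707, 0.707, 0.0]
ft_force: [-0.5, -0.5, -0.8]
opening: 0.511
finger_force: 30.8
```

drive_tool:
  delta_pos:
    - [0, 0, 0.03]
    - [0, 0, 0.02]
    - [0, 0, 0]
  turn:
    - [0, 0, 0]
    - [0, 0, 0]
    - [0, 0, 0]
  jaw: [40, 40, 40]

```text
time_s: 8.55
tool_pos: [536.6, -190.2, 221.0]
ee_rot: [0.0, 0.707, 0.707, -0.0]
ft_force: [-4.0, 0.6, 10.0]
opening: 0.518
finger_force: 31.7
```

drive_tool:
  delta_pos:
    - [0, 0, 0]
    - [0, 0, 0]
    - [0, 0, 0]
    - [0, 0, 0]
    - [0, 0, -0.3]
    - [0, 0, -0.6]
    - [0, 0, -0.7]
    - [0, 0, -0.8]
    - [0, 0, -0.6]
  turn:
    - [0, 0, 0]
    - [0, 0, 0]
    - [0, 0, 0]
    - [0, 0, 0]
    - [0, 0, 0]
    - [0, 0, 0]
    - [0, 0, 0]
    - [0, 0, 0]
    - [0, 0, 0]
  jaw: [65, 65, 65, 65, 65, 65, 65, 65, 65]

```text
time_s: 9.68
tool_pos: [536.4, -189.7, 403.7]
ee_rot: [0.001, 0.707, 0.707, 0.001]
ft_force: [0.5, -0.8, 0.0]
opening: 0.76
finger_force: 0.0
```

```bash
python3 - <<'E'
from h import *
plan(482.6,142.4,404,-70)
im=get('side'); W=pts(im); hsv=cv2.cvtColor(im['color'],cv2.COLOR_RGB2HSV).astype(int)
p=W[(hsv[...,0]>155)&(hsv[...,0]<173)&(hsv[...,1]>120)&(hsv[...,2]>120)&(W[...,1]<0)]; print(p.mean(0),np.nanmax(p[:,2]))
p=W[(np.hypot(W[...,0]-536,W[...,1]+190)<35)&(W[...,2]>70)]; print(len(p),p.mean(0),np.percentile(p[:,2],[5,95]))
E
```

```text
t 9.68 pos [ 536.4 -189.7  403.7] ydir 0.03 zax [ 0.003 -0.001 -1.   ] F [ 0.5 -0.8  0. ] open 64.9 q [ 0.63  0.2  -0.43  1.65  0.08  1.31  0.19]
shift units [ 5.54 -0.89 -0.01] turn z units 8.75
[ 531.83466374 -182.0370586    75.76867391] 84.36425929572094
1216 [ 531.57431784 -177.13724154  307.17818292] [ 79.62248649 410.53653376]
```

drive_tool:
  delta_pos:
    - [0.5, -0.09, 0]
    - [0.7, -0.1, 0]
    - [0.7, -0.1, 0]
    - [0.7, -0.1, 0]
    - [0.7, -0.1, 0]
    - [0.7, -0.1, 0]
    - [0.7, -0.1, 0]
    - [0.5, -0.1, 0]
    - [0.33, -0.1, 0]
    - [0, 0, 0]
  turn:
    - [0, 0, 0]
    - [0, 0, 0]
    - [0, 0, 0]
    - [0, 0, 0]
    - [0, 0, 0]
    - [0, 0, 0]
    - [0, 0, 0]
    - [0, 0, 0]
    - [0, 0, 0]
    - [0, 0, 0]
  jaw: [40, 40, 40, 40, 40, 40, 40, 40, 40, 40]

```text
time_s: 10.98
tool_pos: [482.3, 143.4, 400.9]
ee_rot: [0.0, 0.706, 0.708, 0.0]
ft_force: [-0.1, -0.2, -0.4]
opening: 0.47
finger_force: 0.0
```

drive_tool:
  delta_pos:
    - [0, 0, 0]
    - [0, 0, 0]
    - [0, 0, 0]
    - [0, 0, 0]
    - [0, 0, 0]
    - [0, 0, 0]
    - [0, 0, 0]
    - [0, 0, 0]
    - [0, 0, 0]
    - [0, 0, 0]
  turn:
    - [0, 0, 1]
    - [0, 0, 1]
    - [0, 0, 1]
    - [0, 0, 1]
    - [0, 0, 1]
    - [0, 0, 1]
    - [0, 0, 1]
    - [0, 0, 1]
    - [0, 0, 0.75]
    - [0, 0, 0]
  jaw: [40, 40, 40, 40, 40, 40, 40, 40, 40, 40]

```text
time_s: 12.22
tool_pos: [483.2, 140.7, 400.3]
ee_rot: [0.0, 0.985, 0.173, 0.0]
ft_force: [0.2, -0.1, 0.0]
opening: 0.465
finger_force: 0.0
```

```bash
python3 - <<'E'
from h import *
plan(482.6,142.4,270,-70)
im=get('wrist'); W=pts(im); print(-im['R'].T@im['t'])
for nm,a in [('heat',(482.5,142)),('stir',(483.7,252))]:
    p=W[(np.hypot(W[...,0]-a[0],W[...,1]-a[1])<46)&(W[...,2]>108)&(W[...,2]<119)]
    if len(p)<300: print(nm,len(p)); continue
    r=cv2.minAreaRect(p[:,:2].astype(np.float32)); print(nm,len(p),np.round(r[0],1),np.round(r[1],1),round(r[2],1),np.median(p[:,2]))
E
```

```text
t 12.22 pos [483.2 140.7 400.3] ydir -70.03 zax [ 0. -0. -1.] F [ 0.2 -0.1  0. ] open 39.7 q [ 0.24  0.08 -0.63  1.79  0.05  1.29 -1.63]
shift units [-0.   -0.03  2.17] turn z units -0.0
[552.42996111 165.76021143 370.43653835]
heat 1136 [492.3 146.1] [59.8 13. ] 20.1 114.83719293643406
stir 1421 [493.3 252.5] [61.3 13.5] 3.2 114.71678953478974
```

drive_tool:
  delta_pos:
    - [0, -0.03, 0.4]
    - [0, 0, 0.6]
    - [0, 0, 0.6]
    - [0, 0, 0.4]
    - [0, 0, 0.2]
    - [0, 0, 0]
    - [0, 0, 0]
    - [0, 0, 0]
    - [0, 0, 0]
    - [0, 0, 0]
  turn:
    - [0, 0, 0]
    - [0, 0, 0]
    - [0, 0, 0]
    - [0, 0, 0]
    - [0, 0, 0]
    - [0, 0, 0]
    - [0, 0, 0]
    - [0, 0, 0]
    - [0, 0, 0]
    - [0, 0, 0]
  jaw: [40, 40, 40, 40, 40, 40, 10, 10, 10, 10]
  newtons: 30

```text
time_s: 13.52
tool_pos: [483.0, 143.0, 269.2]
ee_rot: [0.0, 0.985, 0.173, 0.001]
ft_force: [-0.2, -3.7, 6.2]
opening: 0.145
finger_force: 33.2
```

drive_tool:
  delta_pos:
    - [0, 0, 0]
    - [0, 0, 0]
    - [0, 0, 0]
    - [0, 0, 0]
    - [0, 0, 0]
    - [0, 0, 0]
    - [0, 0, 0]
    - [0, 0, 0]
    - [0, 0, 0]
    - [0, 0, 0]
  turn:
    - [0, 0, -0.5]
    - [0, 0, -1]
    - [0, 0, -1]
    - [0, 0, -1]
    - [0, 0, -1]
    - [0, 0, -1]
    - [0, 0, -1]
    - [0, 0, -1]
    - [0, 0, -1]
    - [0, 0, -1]
  jaw: [10, 10, 10, 10, 10, 10, 10, 10, 10, 10]

```text
time_s: 14.78
tool_pos: [482.9, 143.1, 269.2]
ee_rot: [0.001, 0.668, 0.745, 0.0]
ft_force: [-1.2, -3.3, 8.3]
opening: 0.144
finger_force: 33.6
```

```bash
python3 - <<'E'
from h import *
plan(482.9,142.7,269,60); print(arm.observe()['moment'])
E
```

```text
t 14.78 pos [482.9 143.1 269.2] ydir 6.23 zax [ 0.002 -0.001 -1.   ] F [-1.2 -3.3  8.3] open 12.3 q [ 0.36  0.25 -0.81  1.94  0.21  1.03 -0.44]
shift units [-0.01 -0.    0.  ] turn z units -6.72
[-0.81236392  0.57821445 -0.04154439]
```

drive_tool:
  delta_pos:
    - [0, 0, 0]
    - [0, 0, 0]
    - [0, 0, 0]
    - [0, 0, 0]
    - [0, 0, 0]
    - [0, 0, 0]
    - [0, 0, 0]
    - [0, 0, 0]
    - [0, 0, 0]
    - [0, 0, 0]
  turn:
    - [0, 0, -1]
    - [0, 0, -1]
    - [0, 0, -1]
    - [0, 0, -1]
    - [0, 0, -1]
    - [0, 0, -1]
    - [0, 0, -0.5]
    - [0, 0, -0.3]
    - [0, 0, -0.2]
    - [0, 0, 0]
  jaw: [10, 10, 10, 10, 10, 10, 10, 10, 10, 10]

```text
time_s: 16.02
tool_pos: [482.9, 143.0, 269.2]
ee_rot: [0.001, 0.243, 0.97, -0.0]
ft_force: [-4.0, -3.7, 9.9]
opening: 0.143
finger_force: 43.4
```

```bash
python3 - <<'E'
from h import *
plan(482.9,142.7,269,60); print(arm.observe()['moment'])
E
```

```text
t 16.02 pos [482.9 143.  269.2] ydir 61.89 zax [ 0.001 -0.001 -1.   ] F [-4.  -3.7  9.9] open 12.2 q [ 0.49  0.29 -0.97  1.94  0.28  1.05  0.48]
shift units [-0. -0.  0.] turn z units 0.24
[-0.81311095  0.61734487 -0.97135339]
```

drive_tool:
  delta_pos:
    - [0, 0, 0]
    - [0, 0, 0]
    - [0, 0, 0]
    - [0, 0, -0.4]
    - [0, 0, -0.7]
    - [0, 0, -0.7]
    - [0, 0, -0.4]
    - [0, 0, 0]
    - [0, 0, 0]
  turn:
    - [0, 0, 0.2]
    - [0, 0, 0]
    - [0, 0, 0]
    - [0, 0, 0]
    - [0, 0, 0]
    - [0, 0, 0]
    - [0, 0, 0]
    - [0, 0, 0]
    - [0, 0, 0]
  jaw: [40, 40, 40, 40, 40, 40, 40, 40, 40]

```text
time_s: 17.15
tool_pos: [482.2, 143.3, 399.2]
ee_rot: [-0.0, 0.255, 0.967, -0.0]
ft_force: [-0.6, -0.6, -0.7]
opening: 0.471
finger_force: 0.0
```

```bash
cat > k.py <<'E'
from h import *
import sys
plan(*[float(a) for a in sys.argv[1:5]])
for n in ['side','scene','wrist']:
    im=get(n); W=pts(im)
    if len(sys.argv)>5 and n=='side': save(im,sys.argv[5])
    for nm,a in [('heat',(482.9,142.7)),('stir',(483.7,252.2))]:
        p=W[(np.hypot(W[...,0]-a[0],W[...,1]-a[1])<46)&(W[...,2]>109)&(W[...,2]<119)]
        if len(p)<60: print(nm,len(p)); continue
        r=cv2.minAreaRect(p[:,:2].astype(np.float32)); q=p[:,:2]-p[:,:2].mean(0); w,v=np.linalg.eigh(q.T@q); d=v[:,1]*np.sign(v[:,1]@(p[:,:2].mean(0)-a)); print(n,nm,len(p),np.round(r[0],1),np.round(r[1],1),'dir',np.degrees(np.arctan2(d[1],d[0])).round(1))
E
python3 k.py 483.7 252.2 400 -87
```

```text
t 17.15 pos [482.2 143.3 399.2] ydir 60.41 zax [-0.001 -0.    -1.   ] F [-0.6 -0.6 -0.7] open 40.2 q [ 0.58  0.13 -1.02  1.78  0.12  1.29  0.59]
shift units [ 0.87  1.59 -0.01] turn z units 18.43
side heat 160 [473.4 145.6] [13.6 61.9] dir 149.0
side stir 201 [493.9 251.2] [59.9 13.9] dir 3.1
scene heat 98 [476.1 146.6] [14.  60.9] dir 149.6
scene stir 98 [495.5 251.6] [59.6 16.4] dir 1.8
wrist heat 1138 [473.1 147.9] [12.9 60. ] dir 149.3
wrist stir 1366 [493.8 252.6] [61.1 13.6] dir 2.6
```

drive_tool:
  delta_pos:
    - [0.29, 0.53, 0]
    - [0.29, 0.53, 0]
    - [0.29, 0.53, 0]
    - [0, 0, 0]
    - [0, 0, 0]
    - [0, 0, 0]
    - [0, 0, 0]
    - [0, 0, 0]
    - [0, 0, 0]
    - [0, 0, 0]
  turn:
    - [0, 0, 0]
    - [0, 0, 0]
    - [0, 0, 0]
    - [0, 0, 1]
    - [0, 0, 1]
    - [0, 0, 1]
    - [0, 0, 1]
    - [0, 0, 1]
    - [0, 0, 1]
    - [0, 0, 1]
  jaw: [40, 40, 40, 40, 40, 40, 40, 40, 40, 40]

```text
time_s: 18.55
tool_pos: [484.0, 252.1, 399.1]
ee_rot: [-0.0, 0.681, 0.732, -0.001]
ft_force: [-0.4, -0.2, 0.0]
opening: 0.47
finger_force: 0.0
```

drive_tool:
  delta_pos:
    - [0, 0, 0]
    - [0, 0, 0]
    - [0, 0, 0]
    - [0, 0, 0]
    - [0, 0, 0]
    - [0, 0, 0]
    - [0, 0, 0]
    - [0, 0, 0]
    - [0, 0, 0]
    - [0, 0, 0]
  turn:
    - [0, 0, 1]
    - [0, 0, 1]
    - [0, 0, 1]
    - [0, 0, 1]
    - [0, 0, 1]
    - [0, 0, 1]
    - [0, 0, 1]
    - [0, 0, 1]
    - [0, 0, 1]
    - [0, 0, 1]
  jaw: [40, 40, 40, 40, 40, 40, 40, 40, 40, 40]

```text
time_s: 19.8
tool_pos: [484.0, 252.1, 399.0]
ee_rot: [0.0, 0.992, 0.123, -0.001]
ft_force: [0.3, -0.7, 0.3]
opening: 0.469
finger_force: 0.0
```

drive_tool:
  delta_pos:
    - [0, 0, 0]
    - [0, 0, 0]
    - [0, 0, 0]
  turn:
    - [0, 0, 1]
    - [0, 0, 0.4]
    - [0, 0, 0]
  jaw: [40, 40, 40]

```text
time_s: 20.18
tool_pos: [484.0, 252.2, 399.2]
ee_rot: [0.0, 1.0, 0.028, -0.001]
ft_force: [-0.0, -0.4, -0.0]
opening: 0.468
finger_force: 0.0
```

```bash
python3 k.py 483.8 252.2 269 -87
```

```text
t 20.18 pos [484.  252.2 399.2] ydir -86.75 zax [-0.001 -0.    -1.   ] F [-0.  -0.4 -0. ] open 39.9 q [ 0.07  0.19 -0.71  1.7   0.13  1.3  -2.18]
shift units [-0.   -0.    2.17] turn z units 0.03
side heat 153 [473.1 146.1] [13.1 60.9] dir 149.4
side stir 195 [493.3 251.5] [60.8 13.7] dir 2.9
scene heat 95 [474.5 147.3] [13.7 61.8] dir 150.4
scene stir 95 [495.7 251.3] [59.4 16.2] dir 1.8
wrist heat 1194 [473.3 148.1] [13.3 60.6] dir 149.3
wrist stir 1174 [493.4 253. ] [61. 13.] dir 2.5
```

drive_tool:
  delta_pos:
    - [0, 0, 0.4]
    - [0, 0, 0.6]
    - [0, 0, 0.6]
    - [0, 0, 0.37]
    - [0, 0, 0.2]
    - [0, 0, 0]
    - [0, 0, 0]
    - [0, 0, 0]
    - [0, 0, 0]
    - [0, 0, 0]
  turn:
    - [0, 0, 0]
    - [0, 0, 0]
    - [0, 0, 0]
    - [0, 0, 0]
    - [0, 0, 0]
    - [0, 0, 0]
    - [0, 0, 0]
    - [0, 0, 0]
    - [0, 0, 0]
    - [0, 0, 0]
  jaw: [40, 40, 40, 40, 40, 40, 10, 10, 10, 10]

```text
time_s: 21.58
tool_pos: [484.4, 252.6, 270.9]
ee_rot: [-0.0, 1.0, 0.028, 0.001]
ft_force: [-1.1, -1.0, 6.1]
opening: 0.144
finger_force: 33.3
```

drive_tool:
  delta_pos:
    - [0, 0, 0]
    - [0, 0, 0]
    - [0, 0, 0]
    - [0, 0, 0]
    - [0, 0, 0]
    - [0, 0, 0]
    - [0, 0, 0]
    - [0, 0, 0]
    - [0, 0, 0]
    - [0, 0, 0]
  turn:
    - [0, 0, -0.5]
    - [0, 0, -1]
    - [0, 0, -1]
    - [0, 0, -1]
    - [0, 0, -1]
    - [0, 0, -1]
    - [0, 0, -1]
    - [0, 0, -1]
    - [0, 0, -1]
    - [0, 0, -1]
  jaw: [10, 10, 10, 10, 10, 10, 10, 10, 10, 10]

```text
time_s: 22.82
tool_pos: [484.2, 252.8, 270.9]
ee_rot: [0.0, 0.769, 0.639, 0.001]
ft_force: [-1.9, 1.1, 7.1]
opening: 0.143
finger_force: 33.4
```

```bash
python3 - <<'E'
from h import *
plan(483.8,252.2,269,60); print(arm.observe()['moment'])
E
```

```text
t 22.82 pos [484.2 252.8 270.9] ydir -10.52 zax [ 0.001  0.001 -1.   ] F [-1.9  1.1  7.1] open 12.2 q [ 0.22  0.38 -0.92  1.84  0.34  1.09 -1.01]
shift units [-0.01 -0.    0.03] turn z units -8.81
[ 0.21830166  0.51179863 -0.06504282]
```

Total −9.1 for a slight overdrive.

drive_tool:
  delta_pos:
    - [0, 0, 0]
    - [0, 0, 0]
    - [0, 0, 0]
    - [0, 0, 0]
    - [0, 0, 0]
    - [0, 0, 0]
    - [0, 0, 0]
    - [0, 0, 0]
    - [0, 0, 0]
    - [0, 0, 0]
  turn:
    - [0, 0, -1]
    - [0, 0, -1]
    - [0, 0, -1]
    - [0, 0, -1]
    - [0, 0, -1]
    - [0, 0, -1]
    - [0, 0, -1]
    - [0, 0, -1]
    - [0, 0, -0.7]
    - [0, 0, -0.4]
  jaw: [10, 10, 10, 10, 10, 10, 10, 10, 10, 10]

```text
time_s: 24.08
tool_pos: [484.1, 252.7, 270.9]
ee_rot: [0.0, 0.241, 0.971, 0.0]
ft_force: [-4.3, 0.6, 10.9]
opening: 0.145
finger_force: 44.1
```

drive_tool:
  delta_pos:
    - [0, 0, 0]
    - [0, 0, 0]
  turn:
    - [0, 0, 0]
    - [0, 0, 0]
  jaw: [10, 10]

```text
time_s: 24.32
tool_pos: [484.1, 252.7, 270.9]
ee_rot: [0.0, 0.242, 0.97, 0.001]
ft_force: [-3.6, -0.0, 11.1]
opening: 0.144
finger_force: 42.8
```

```bash
python3 - <<'E'
from h import *
plan(483.8,252.2,269,60); print(arm.observe()['moment'])
E
```

```text
t 24.32 pos [484.1 252.7 270.9] ydir 61.94 zax [ 0.     0.001 -1.   ] F [-3.6 -0.  11.1] open 12.3 q [ 0.39  0.5  -1.17  1.83  0.51  1.15  0.12]
shift units [-0.   -0.01  0.03] turn z units 0.24
[ 0.10454564  0.96821247 -0.90041361]
```

drive_tool:
  delta_pos:
    - [0, 0, 0]
    - [0, 0, 0]
    - [0, 0, 0]
    - [0, 0, -0.4]
    - [0, 0, -0.7]
    - [0, 0, -0.7]
    - [0, 0, -0.35]
    - [0, 0, 0]
  turn:
    - [0, 0, 0.2]
    - [0, 0, 0]
    - [0, 0, 0]
    - [0, 0, 0]
    - [0, 0, 0]
    - [0, 0, 0]
    - [0, 0, 0]
    - [0, 0, 0]
  jaw: [40, 40, 40, 40, 40, 40, 40, 40]

```text
time_s: 25.32
tool_pos: [484.3, 252.3, 399.6]
ee_rot: [0.001, 0.256, 0.967, 0.0]
ft_force: [-0.6, -0.3, -0.6]
opening: 0.466
finger_force: 0.0
```

```bash
python3 k.py 474 140 400 0
```

```text
t 25.32 pos [484.3 252.3 399.6] ydir 60.39 zax [ 0.002  0.    -1.   ] F [-0.6 -0.3 -0.6] open 39.8 q [ 0.47  0.35 -1.24  1.68  0.34  1.35  0.23]
shift units [-0.78 -1.71 -0.01] turn z units 7.55
side heat 158 [473.4 145.8] [13.4 59.3] dir 149.6
side stir 192 [474.1 255.9] [12.7 60.2] dir 149.7
scene heat 102 [475.2 146.5] [13.5 62.3] dir 148.7
scene stir 87 [477.6 256.9] [15.2 59.2] dir 149.7
wrist heat 1062 [473.6 148.3] [13.6 60.7] dir 149.5
wrist stir 1156 [474.6 257.7] [13.  60.8] dir 149.3
```

drive_tool:
  delta_pos:
    - [-0.255, -0.535, 0]
    - [-0.255, -0.535, 0]
    - [-0.255, -0.535, 0]
    - [-0.255, -0.535, 0]
    - [0, 0, 0]
    - [0, 0, 0]
    - [0, 0, 0]
    - [0, 0, 0]
    - [0, 0, 0]
  turn:
    - [0, 0, 0.5]
    - [0, 0, 0]
    - [0, 0, 0]
    - [0, 0, 1]
    - [0, 0, 1]
    - [0, 0, 1]
    - [0, 0, 1]
    - [0, 0, 1]
    - [0, 0, 1]
  jaw: [0, 0, 0, 0, 0, 0, 0, 0, 0]

```text
time_s: 26.6
tool_pos: [466.2, 110.7, 397.5]
ee_rot: [-0.001, 0.655, 0.756, -0.001]
ft_force: [0.8, 0.1, -0.2]
opening: 0.001
finger_force: 0.0
```

drive_tool:
  delta_pos:
    - [0, 0, 0]
    - [0, 0, 0]
    - [0, 0, 0]
  turn:
    - [0, 0, 1]
    - [0, 0, 0]
    - [0, 0, 0]
  jaw: [0, 0, 0]

```text
time_s: 26.98
tool_pos: [466.3, 111.0, 398.2]
ee_rot: [-0.0, 0.703, 0.711, -0.0]
ft_force: [0.0, 0.0, 0.1]
opening: 0.002
finger_force: 0.0
```

```bash
cat > sw.py <<'E'
from h import *
import sys
im=get('wrist'); save(im,sys.argv[1]); W=pts(im); hsv=cv2.cvtColor(im['color'],cv2.COLOR_RGB2HSV).astype(int);H,S,V=hsv[...,0],hsv[...,1],hsv[...,2]
near=(np.abs(W[...,0]-483)<28)&(np.abs(W[...,1]-79)<20)&(W[...,2]>78)&(W[...,2]<102)
red=near&((H<6)|(H>174))&(S>150)&(V>90); p=W[red]; print('red',len(p),p.mean(0).round(1),np.percentile(p,[1,99],axis=0).round(1))
A=np.c_[p,np.ones(len(p))]; c=np.linalg.lstsq(A[:,[0,1,3]],p[:,2],rcond=None)[0]
for lo in range(458,510,7):
    s=p[(p[:,0]>=lo)&(p[:,0]<lo+7)]; print(lo,len(s),s[:,2].mean().round(1) if len(s) else '')
hull=cv2.convexHull(np.argwhere(red)[:,::-1].astype(np.int32)); mk=np.zeros(red.shape,np.uint8); cv2.fillConvexPoly(mk,hull,1)
d=(mk>0)&(S<90)&(V>150); print('dot px',np.argwhere(d).mean(0)[::-1] if d.any() else None, W[d].mean(0) if d.any() else None,d.sum())
E
python3 sw.py w3.png; python3 -c "
from h import *
plan(474,79,300,0)"
```

```text
red 1085 [483.1  80.3  91.2] [[462.3  67.1  87.7]
 [501.8  92.4  97.4]]
458 88 96.1
465 145 95.2
472 173 92.0
479 203 89.8
486 205 89.4
493 207 89.4
500 63 88.9
507 0 
dot px [329.46969697 225.89393939] [470.73671734  79.71194753  94.79371873] 66
t 27.02 pos [466.4 111.  398.3] ydir 0.56 zax [-0.001  0.    -1.   ] F [-0.3  0.6  0.3] open 0.2 q [ 0.81  0.07 -1.16  1.83  0.07  1.28 -0.36]
shift units [-0.53  0.12  1.64] turn z units 0.07
```

View pics/w3.png

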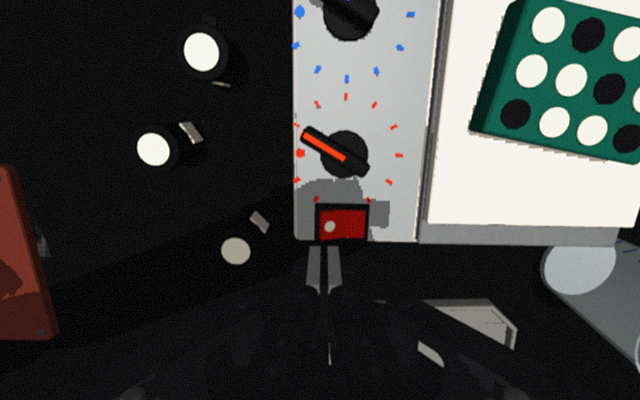

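The wrist view shows the heat knob at its stop at (345,153) and the rocker at (342,222), with the white dot at (329,226). That puts the dot at (470.7, 79.7, 94.8) mm.

drive_tool:
  delta_pos:
    - [-0.26, 0.02, 0]
    - [-0.26, 0.02, 0]
    - [0, 0, 0.5]
    - [0, 0, 0.6]
    - [0, 0, 0.6]
    - [0, 0, 0.35]
    - [0, 0, 0]
    - [0, 0, 0]
  turn:
    - [0, 0, 0.07]
    - [0, 0, 0]
    - [0, 0, 0]
    - [0, 0, 0]
    - [0, 0, 0]
    - [0, 0, 0]
    - [0, 0, 0]
    - [0, 0, 0]
  jaw: [0, 0, 0, 0, 0, 0, 0, 0]

```text
time_s: 28.02
tool_pos: [469.4, 79.5, 276.6]
ee_rot: [0.0, 0.708, 0.706, 0.0]
ft_force: [0.7, -0.1, 0.7]
opening: -0.002
finger_force: 0.0
```

drive_tool:
  delta_pos:
    - [0, 0, 0.05]
    - [0, 0, 0.05]
    - [0, 0, 0]
    - [0, 0, 0]
  turn:
    - [0, 0, 0]
    - [0, 0, 0]
    - [0, 0, 0]
    - [0, 0, 0]
  jaw: [0, 0, 0, 0]

```text
time_s: 28.52
tool_pos: [469.0, 79.9, 269.8]
ee_rot: [0.0, 0.708, 0.706, 0.0]
ft_force: [0.3, -0.5, -0.7]
opening: -0.001
finger_force: 0.1
```

drive_tool:
  delta_pos:
    - [0, 0, 0.05]
    - [0, 0, 0.05]
    - [0, 0, 0]
  turn:
    - [0, 0, 0]
    - [0, 0, 0]
    - [0, 0, 0]
  jaw: [0, 0, 0]

```text
time_s: 28.9
tool_pos: [468.9, 79.9, 263.4]
ee_rot: [-0.0, 0.708, 0.706, 0.0]
ft_force: [0.6, 1.0, 0.3]
opening: -0.004
finger_force: 0.0
```

drive_tool:
  delta_pos:
    - [0, 0, 0.03]
    - [0, 0, 0]
    - [0, 0, 0]
  turn:
    - [0, 0, 0]
    - [0, 0, 0]
    - [0, 0, 0]
  jaw: [0, 0, 0]

```text
time_s: 29.28
tool_pos: [469.0, 80.0, 262.0]
ee_rot: [0.0, 0.708, 0.706, 0.0]
ft_force: [-1.6, -0.6, 4.5]
opening: -0.005
finger_force: 2.1
```

drive_tool:
  delta_pos:
    - [0, 0, 0.02]
    - [0, 0, 0.02]
    - [0, 0, 0]
  turn:
    - [0, 0, 0]
    - [0, 0, 0]
    - [0, 0, 0]
  jaw: [0, 0, 0]

```text
time_s: 29.65
tool_pos: [469.3, 80.3, 261.6]
ee_rot: [0.001, 0.708, 0.706, -0.001]
ft_force: [-14.6, -4.7, 38.6]
opening: 0.002
finger_force: 19.2
```

drive_tool:
  delta_pos:
    - [0, 0, 0.02]
    - [0, 0, 0]
    - [0, 0, 0]
  turn:
    - [0, 0, 0]
    - [0, 0, 0]
    - [0, 0, 0]
  jaw: [0, 0, 0]

```text
time_s: 30.02
tool_pos: [469.4, 80.5, 261.4]
ee_rot: [0.001, 0.708, 0.706, -0.001]
ft_force: [-21.6, -4.9, 54.6]
opening: -0.0
finger_force: 27.5
```

drive_tool:
  delta_pos:
    - [0, 0, -0.1]
    - [0, 0, -0.5]
    - [0, 0, -0.7]
    - [0.2, 0, -0.6]
    - [0.32, 0, -0.35]
    - [0, 0, 0]
    - [0, 0, 0]
  turn:
    - [0, 0, 0]
    - [0, 0, 0]
    - [0, 0, 0]
    - [0, 0, 0]
    - [0, 0, 0]
    - [0, 0, 0]
    - [0, 0, 0]
  jaw: [0, 0, 0, 0, 0, 0, 0]

```text
time_s: 30.9
tool_pos: [468.9, 110.3, 392.3]
ee_rot: [-0.0, 0.708, 0.706, -0.0]
ft_force: [-0.6, 0.5, -0.2]
opening: -0.001
finger_force: 0.0
```

```bash
python3 sw.py w4.png; python3 k.py 466 111 398 0 s4.png
```

```text
red 1150 [482.5  80.5  91.5] [[461.7  67.1  86.8]
 [500.6  92.6  97.4]]
458 97 89.2
465 137 89.3
472 213 89.3
479 220 90.2
486 224 92.9
493 230 95.7
500 26 93.9
507 1 81.9
dot px [323.97619048 225.4047619 ] [468.0014065   79.58098832  89.77230122] 84
t 30.95 pos [468.9 110.1 392.2] ydir -0.19 zax [-0.001 -0.    -1.   ] F [ 0.  -0.2  0.5] open -0.0 q [ 0.82  0.1  -1.17  1.83  0.09  1.27 -0.39]
shift units [ 0.01 -0.05 -0.1 ] turn z units -0.02
side heat 157 [473.  145.8] [13.2 60.9] dir 149.3
side stir 193 [474.6 255.6] [12.8 60.8] dir 149.5
scene heat 97 [474.1 147.2] [13.8 60.5] dir 149.6
scene stir 78 [479.4 254.9] [14.2 54.6] dir 146.8
wrist heat 1344 [473.3 147.5] [13.2 60.6] dir 149.5
wrist stir 568 [487.8 249.2] [13.3 28.9] dir -14.0
```

View pics/s4.png

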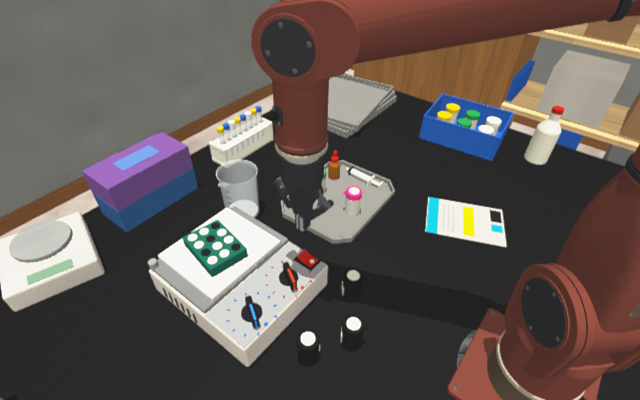

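The side view shows the pink jar upright on the tray floor at (353,197) and both knobs at their off stops. The front half of the rocker is level at 89.3 mm, so it is fully home, and the bystanders have not moved.

```bash
python3 -c "
from cell import arm
print(arm.close_job())"
```

```text
the job is handed in; nothing more can be done
None
```

The job is handed in: the jar stands upright on the tray floor, the heat and stir knobs are at their anticlockwise stops, and the mains switch is pressed fully home, at about 31 s; the last press on the switch peaked at about 55 N at the fingertips.

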